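# Turn the stacked tote and nest it home

### The job

The blue tote stands stacked, the wrong way round, on the grey tote that is screwed to the bench. Lift it off, turn it half a turn so that the two orange marks are at the same end, and nest it inside the grey tote, pressing it down by feel until it sits on the sprung seat plate inside with a firm 5 N or so, but gently: more than 11 N on that plate overloads it. Leave the glass beaker where it stands.

Things in the scene. Friction and masses are not known exactly. Their poses are not given: they have to be found in the camera images.
- tote: loose blue open tote, outside 160 (x) x 100 (y) x 72 mm high, walls 4 mm, 0.18 to 0.33 kg, centre of mass about on its vertical middle axis. Origin: centre of the underside, z up. An orange mark is on the +x end
- tote_handle (a point): middle of the tote's black carrying bar, 77 mm above its underside, axes as the tote. The bar is 14 mm wide (x) and 14 mm high and bridges the open top along y; it is free below, so fingers can reach down into the tote on its +x and -x sides and pinch it across x
- tote_rib (a point): foot of one of the tote's four outer ribs, at x = 50, y = 53.5, z = 10 mm in its frame. Each long side has two ribs, at x = +50 and x = -20 mm: 10 mm wide (x), 7 mm proud of the wall, from z = 10 to 60 mm
- tote_tag (a point): top of the tote's orange-marked end wall, at x = 79, z = 72 mm in the tote's frame
- dock: grey open tote, fixed to the bench (place and yaw differ from run to run), outside 188 (x) x 128 (y) x 80 mm high, walls 4 mm. Origin: centre of the underside, z up. An orange mark is on the +x end. The blue tote starts stacked on it, turned half round from it, ribs on the inner blocks, underside 70 mm above the dock's origin
- dock_groove (a point): mouth of one groove, at x = 50, y = 56, z = 80 mm in the dock's frame. Blocks line the inside of both long walls (105 mm between them), with 14 mm wide grooves at x = +50 and x = -20 mm. With its x axis the same way as the dock's, the blue tote's ribs pass down the grooves and it nests, with 2 mm play each way in x and 2.5 mm in y
- dock_pad (a point): one of two sprung friction pads in the dock's end walls, at x = 77, z = 50 mm in its frame. They rub on the tote's ends once its underside is below 65 mm over the dock's origin: the push to slide it down differs from run to run, rises to 8 to 14 N at 50 mm, then stays near 4 to 9 N from 48 mm down. The tote stays where it is let go
- dock_seat (a point): a fixed point at z = 18 mm on the dock's middle axis: the lowest level at which the nested tote's underside may meet the sprung seat plate inside. The plate's carrier is clamped at an UNMEASURED height, so that they meet anywhere from 0 to 24 mm above this point; only touch (or the joint seat) tells
- dock_tag (a point): top of the dock's orange-marked end wall, at x = 92, z = 80 mm in the dock's frame
- glass_beaker: clear glass beaker, 81 x 89 x 102 mm high, a bystander. Origin: centre of the underside
- seat (a joint): how far the sprung aluminium seat plate (150 x 90 mm) is pressed down: 0 when free, growing as the tote presses on it; 1.5 N to start, then 2.5 N per mm. The tote is home with the plate 1 mm or more down (4 N); beyond 4 mm (11.5 N) it is overloaded
Not all that is in view belongs to the job. Several things have the shape of the tote; the one meant has the colours described above.

How it is judged (in metres and radians):
On the way, in this order (a step that is already met when the one before it is completed fails the run):
1. the blue tote is lifted clear of the dock (z of tote in the frame of dock above 0.09 m), for 0.1 s.
2. the tote, turned so that the orange marks are at the same end, is set into the dock's grooves (x of tote_tag in the frame of dock above 0.07 m and z of tote in the frame of dock below 0.06 m and horizontal distance between tote and dock below 0.006 m), for 0.1 s.
At the end, for the whole second after the job is handed in: the blue tote is nested in the dock with both orange marks at the same end, centred within 6 mm, upright within 0.04 rad, at rest and home on the sprung seat plate, which it keeps pressed more than 1 mm down (value of joint seat above 0.001 m and horizontal distance between tote and dock below 0.006 m and z of tote in the frame of dock below 0.042 m and x of tote_tag in the frame of dock above 0.07 m and angle between tote's own z axis and vertical below 0.04 rad and linear speed of tote below 0.02 m/s); the robot touches nothing.
It fails at once if the seat plate is overloaded: pressed down more than 4 mm (over 11.5 N) (value of joint seat above 0.004 m).
It fails at once if the glass beaker is moved more than 15 mm (distance of glass_beaker from where it was at the start of the episode above 0.015 m).
It also fails if it takes over 59 s, if anything falls off the work surface, if the arm or the gripper's body presses on something with over 40 N, if the wrist force passes 120 N, or if a joint passes its speed limit or range.

### The arm

A 6-joint arm with a two-finger parallel gripper is mounted at the origin on a cart in front of the work surface, level with it; the furniture and walls round the work are solid. World frame = base frame: x ahead of the robot, y to its left, z up, the work surface at z = 0. Lengths are in m, angles in degrees, forces in N, time in s.
With the tool pointing down it reaches from about 0.325 to 0.85 m from the base axis. Payload 15.5 kg.
Tool frame: the origin (TCP) lies at the very end of the fingers, on their centre line; the grasp point (between the pads) lies arm.grip_depth behind it (arm.grip_depth is the distance from the TCP to the grasp point, in m); z points along the fingers, y is the line along which they close (so a half turn about z gives the same grasp; the last joint's range is limited). The gripper opens to 91 mm and grips with 3 to 60 N. Pads are 32 mm wide; open, the fingers measure 118 mm over their backs; the gripper's body (76 mm by 178 mm) begins 60 mm behind the grasp point.
Start: joints at [-80.185, 28.281, 77.091, -0, 74.628, -5.472], TCP at [0.165, -0.603, 0.214] pointing down, gripper open.
Joint ranges: [-166.48, 166.48], [-47.26, 123.95], [12.59, 153.08], [-70.14, 250.14], [6.76, 159.57], [-176.63, 176.63]. Speed limits (degrees/s): [108.29, 108.29, 147.25, 172.46, 172.46, 172.46].

### API

Orientations are given as a 3x3 rotation matrix whose columns are the frame's x, y, z axes.
In Python, from rig import arm gives the robot as it stands. Calls block until the motion is done:
- arm.move_to(position, orientation): joint-space move of the TCP to a pose.
- arm.move_l(position, orientation=None, feed=0.15): straight line of the TCP; orientation=None keeps the orientation; feed is the mean speed in m/s.
- arm.move_joints(angles): joint-space move.
- arm.grip(opening): finger opening in m; the grip force is fixed at half the most; returns when the fingers have stopped.
- arm.sleep(seconds).
- arm.solve_ik(position, orientation): joint angles nearest the present ones, or None.
- arm.snapshot(name): name is "scene" or "top" or "wrist"; returns the picture (420x560x3 uint8, red, green, blue); there is no depth.
- arm.get_calibration(name): a dict with "intrinsics" (3x3 intrinsics, pixels), "cam_to_world" (4x4, takes a point from camera to world coordinates). Camera axes: x right, y down, z forward; pixel columns grow to the right and rows downward; lengths in m; the calibration is good to about 2 mm. A picture is of the moment at which its call begins: read the wrist's pose just before it. get_calibration takes no time and is no camera call; for the wrist camera it gives the pose at the moment of the call.
A pose or a line that the arm cannot do raises arm.Unreachable and nothing moves.
- arm.sign_off(): hands the job in; it is judged then, once.
Readings, each from a call of its own:
- arm.current_t(): time.
- arm.current_joint_positions(): joint angles.
- arm.current_dq(): joint speeds.
- arm.current_tau(): joint torques, N m.
- arm.current_ee_pos(): TCP position.
- arm.current_tool_rot(): TCP orientation.
- arm.current_force(): force on the tool from outside, world axes, zero at the start.
- arm.current_torque(): the same for the moment, N m.
- arm.current_width(): finger opening in m.
- arm.current_grasp_force(): force on a finger pad.
Only numpy, scipy, OpenCV 4.12 (cv2) and the standard library are available. Lean on these libraries where they do the work, as an engineer would, in place of code of your own. Each camera call takes 0.05 s, during which the arm holds its last target. There are 200 camera calls.

## Working session

There is one attempt and no reset: what is moved stays moved. The work goes in short steps, each a Python script; the robot and the scene stay as the last script left them, time stands still between calls to the robot, and variables do not carry over. Pictures are saved under pics/ and viewed, at most 10 in all, crops included, and the job is handed in when it is done.

```bash
mkdir -p pics; ls; python3 - <<'E'
from rig import arm
import cv2,numpy as np
a=arm.snapshot("scene");b=arm.snapshot("top")
cv2.imwrite("pics/s.png",a[:,:,::-1]);cv2.imwrite("pics/t.png",b[:,:,::-1])
print(arm.grip_depth,arm.current_t())
for n in("scene","top"):
    c=arm.get_calibration(n);print(np.round(c["intrinsics"],1).tolist(),np.round(c["cam_to_world"],3).tolist())
E
```

```text
pics
0.0188 0.1
[[425.9, 0.0, 276.6], [0.0, 425.9, 220.3], [0.0, 0.0, 1.0]] [[0.962, 0.204, -0.184, 0.698], [0.274, -0.662, 0.697, -0.788], [0.02, -0.721, -0.693, 0.822], [0.0, 0.0, 0.0, 1.0]]
[[484.4, 0.0, 284.6], [0.0, 484.4, 210.2], [0.0, 0.0, 1.0]] [[-0.02, -0.987, 0.162, 0.342], [-1.0, 0.02, -0.001, -0.082], [-0.002, -0.162, -0.987, 1.23], [0.0, 0.0, 0.0, 1.0]]
```

View pics/s.png

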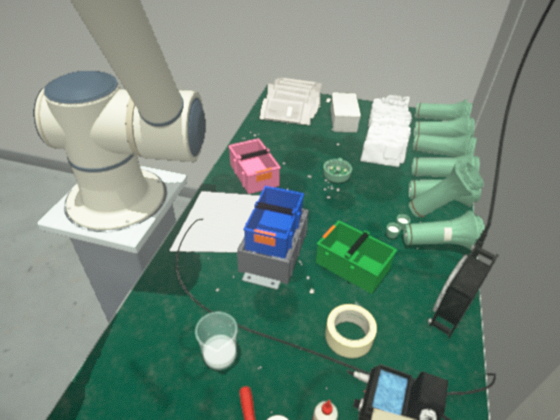

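View pics/t.png

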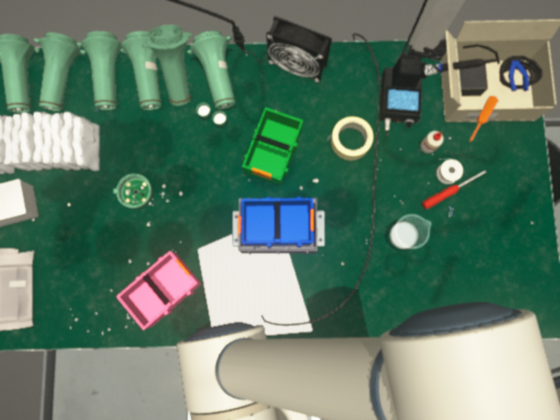

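The tote-shaped things in the top view are blue (278,222), green (274,145) and pink (158,290). Only the blue one is blue and stands on the grey dock, so it is the one meant. The beaker is at (410,232). I'll confirm with one enlarged crop.

```bash
python3 - <<'E'
import cv2
b=cv2.imread("pics/t.png")[180:265,220:336]
cv2.imwrite("pics/tc.png",cv2.resize(b,None,fx=6.8,fy=6.8,interpolation=cv2.INTER_CUBIC))
E
```

```text
(no output)
```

View pics/tc.png

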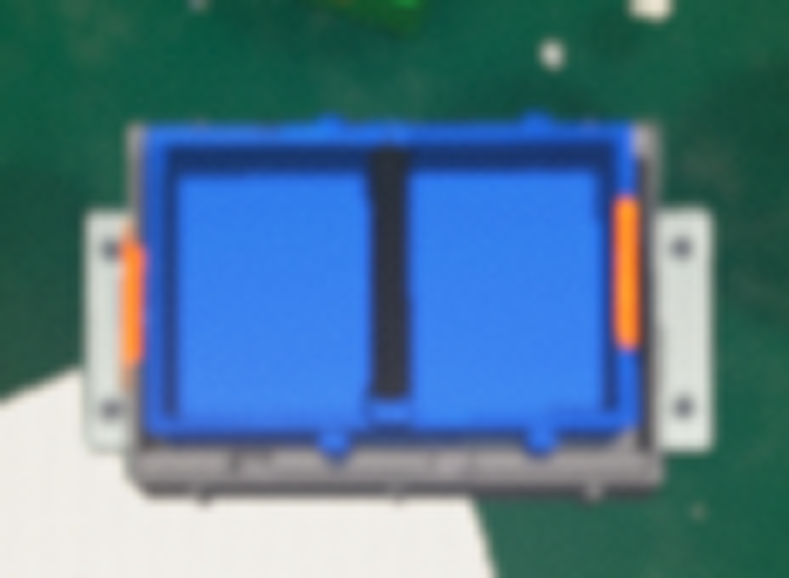

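The crop confirms the blue tote. Its orange mark is at the right end (crop 627,275) and the dock's is at the left (crop 133,300). The bar centre is near crop (391,275). Next I'll compute the position and take a wrist view from above.

```bash
cat > h.py <<'E'
from rig import arm
import cv2,numpy as np
def ray(c,uv,z):
    K,T=np.array(c["intrinsics"]),np.array(c["cam_to_world"])
    d=T[:3,:3]@np.linalg.solve(K,[uv[0],uv[1],1]);o=T[:3,3]
    return o+d*(z-o[2])/d[2]
def proj(c,P):
    K,T=np.array(c["intrinsics"]),np.array(c["cam_to_world"])
    q=(np.atleast_2d(P)-T[:3,3])@T[:3,:3]@K.T
    return q[:,:2]/q[:,2:]
def R(yaw): # tool down, tool y axis along heading yaw (rad)
    y=np.array([np.cos(yaw),np.sin(yaw),0]);z=np.array([0,0,-1.]);return np.column_stack([np.cross(y,z),y,z])
E
python3 - <<'E'
from h import *
c=arm.get_calibration("top")
f=lambda u,v:(220+(u+.5)/6.8-.5,180+(v+.5)/6.8-.5)
for n,p,z in[("bar",(391,275),.154),("tl",(145,125),.142),("tr",(637,125),.142),("br",(640,430),.142),("bl",(145,432),.142),("otag",(627,273),.142),("docktag",(133,300),.08)]:
    print(n,ray(c,f(*p),z).round(4))
p=ray(c,f(391,275),.154)
for yaw in(-np.pi/2,np.pi/2):
  for z in(.30,.36,.42):
    q=arm.solve_ik([p[0],p[1],z],R(yaw)); print(yaw,z,None if q is None else np.round(q,1))
w=arm.get_calibration("wrist");T=np.linalg.inv(np.vstack([np.c_[arm.current_tool_rot(),arm.current_ee_pos()],[0,0,0,1]]))@w["cam_to_world"]
print(T.round(3),w["intrinsics"])
E
```

```text
bar [ 0.4973 -0.0661  0.154 ]
tl [0.5516 0.0159 0.142 ]
tr [ 0.5482 -0.1494  0.142 ]
br [ 0.4455 -0.1474  0.142 ]
bl [0.4482 0.0165 0.142 ]
otag [ 0.4981 -0.1446  0.142 ]
docktag [0.5009 0.0261 0.08  ]
-1.5707963267948966 0.3 [-14.4  13.6  86.6  -0.   79.8  75.6]
-1.5707963267948966 0.36 [-14.4  11.3  80.3  -0.   88.3  75.6]
-1.5707963267948966 0.42 [-14.4   9.9  73.4  -0.   96.8  75.6]
1.5707963267948966 0.3 [ -14.4   13.6   86.6   -0.    79.8 -104.4]
1.5707963267948966 0.36 [ -14.4   11.3   80.3   -0.    88.3 -104.4]
1.5707963267948966 0.42 [ -14.4    9.9   73.4   -0.    96.8 -104.4]
[[-0.    -0.956 -0.295  0.083]
 [ 1.    -0.     0.    -0.001]
 [-0.    -0.295  0.956 -0.17 ]
 [ 0.     0.     0.     1.   ]] [[333.42376283   0.         282.95358154]
 [  0.         333.42376283 210.0396223 ]
 [  0.           0.           1.        ]]
```

```bash
python3 - <<'E'
from h import *
p=arm.current_ee_pos();arm.move_l([p[0],p[1],.33],feed=.3)
arm.move_to([.497,-.066,.30],R(-np.pi/2));arm.sleep(.3)
c=arm.get_calibration("wrist");np.savez("w1.npz",**c)
cv2.imwrite("pics/w.png",arm.snapshot("wrist")[:,:,::-1])
print(arm.current_t(),arm.current_force(),arm.current_ee_pos())
b=cv2.imread("pics/w.png");cv2.imwrite("pics/wl.png",cv2.resize(b,(800,600),interpolation=cv2.INTER_CUBIC))
E
```

```text
3.2417 [-0.32470941  0.65943618  0.60969198] [ 0.49700387 -0.06620971  0.30000291]
```

View pics/wl.png

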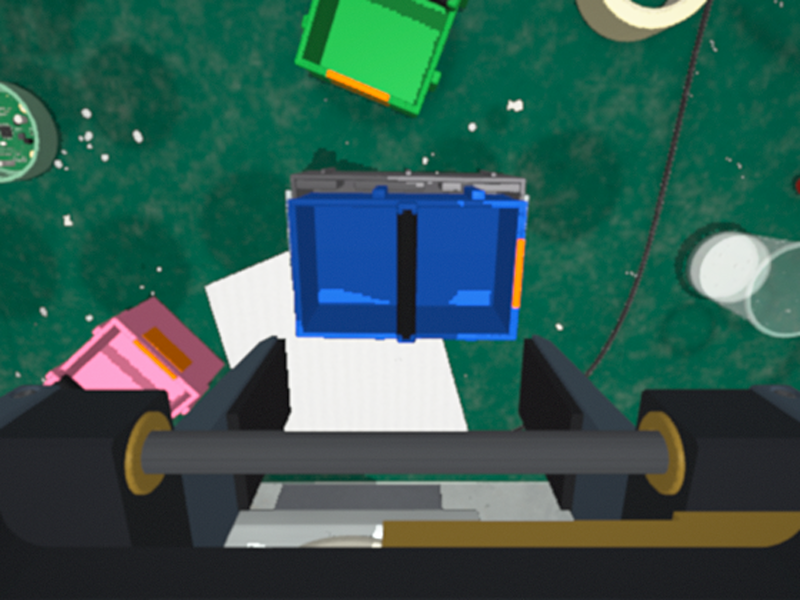

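The bar runs from (407,210) to (406,338). The tote rim corners are (291,200), (527,198), (518,338) and (297,338). The dock's far rim is at row ~174, columns 291–525.

```bash
python3 - <<'E'
from h import *
c=dict(np.load("w1.npz"))
f=lambda u,v:((u+.5)*.7-.5,(v+.5)*.7-.5)
P={}
for n,p,z in[("barfar",(407,210),.154),("barnear",(406,338),.154),("TL",(291,200),.142),("TR",(527,198),.142),("BR",(518,338),.142),("BL",(297,338),.142),("dL",(291,174),.08),("dR",(525,174),.08)]:
    P[n]=ray(c,f(*p),z);print(n,P[n].round(4))
C=(P["TL"]+P["TR"]+P["BR"]+P["BL"])/4;print("c",C)
y=lambda a,b:np.degrees(np.arctan2(*(P[b]-P[a])[[1,0]]));print(y("TL","TR"),y("BL","BR"),y("dL","dR"),y("barfar","barnear"))
# precise: code edges of dark bar and blue rim in native image
im=cv2.imread("pics/w.png").astype(int);h=cv2.cvtColor(im.astype(np.uint8),cv2.COLOR_BGR2HSV)
m=((abs(h[...,0]-112)<14)&(h[...,1]>140)&(h[...,2]>60)).astype(np.uint8)
m=cv2.morphologyEx(m,cv2.MORPH_CLOSE,np.ones((15,15)))
m=cv2.morphologyEx(m,cv2.MORPH_OPEN,np.ones((9,9)))
k=max(cv2.findContours(m,0,1)[0],key=cv2.contourArea);print(cv2.approxPolyDP(k,4,True)[:,0].tolist())
for r in(160,180,200,215):
    x=np.where(im[r,265:305].max(1)<60)[0]+265;print(r,x.min(),x.max(),ray(c,(x.mean(),r),.154))
E
```

```text
barfar [ 0.5448 -0.0678  0.154 ]
barnear [ 0.4548 -0.0672  0.154 ]
TL [0.5502 0.0106 0.142 ]
TR [ 0.5514 -0.1489  0.142 ]
BR [ 0.45   -0.1499  0.142 ]
BL [0.4501 0.0132 0.142 ]
dL [0.5647 0.0237 0.08  ]
dR [ 0.5646 -0.1616  0.08  ]
c [ 0.50043585 -0.06872182  0.142     ]
-89.54846376233515 -90.031416756209 -90.02433349402038 179.6147182574569
[[278, 152], [278, 168], [291, 168], [291, 152]]
160 279 290 [ 0.53249947 -0.06753848  0.154     ]
180 279 290 [ 0.51321252 -0.06755693  0.154     ]
200 279 290 [ 0.4932184  -0.06757605  0.154     ]
215 278 290 [ 0.47773526 -0.06709309  0.154     ]
```

Bar at about (0.500,-0.0675), tote yaw −90°, dock centre about (0.5007,-0.068) with yaw about +90°. I'll grasp and lift it, then shift it aside to measure the uncovered dock with the wrist camera.

```bash
python3 - <<'E'
from h import *
arm.grip(.06)
arm.move_l([.5,-.0675,.20],feed=.2);arm.move_l([.5,-.0675,.128],feed=.08)
print(arm.current_force());arm.grip(0.0);print(arm.current_width(),arm.current_grasp_force(),arm.current_force(),arm.current_ee_pos())
arm.move_l([.5,-.0675,.16],feed=.06);print(arm.current_force());arm.move_l([.5,-.0675,.33],feed=.2)
arm.move_l([.365,-.0675,.34],feed=.2);arm.sleep(.4)
print(arm.current_force(),arm.current_torque(),arm.current_width(),arm.current_ee_pos())
c=arm.get_calibration("wrist");np.savez("w2.npz",**c)
b=arm.snapshot("wrist")[:,:,::-1];cv2.imwrite("pics/w2.png",b)
cv2.imwrite("pics/w2l.png",cv2.resize(b[0:270,100:460],(800,600),interpolation=cv2.INTER_CUBIC));print(arm.current_t())
E
```

```text
[-0.03323948  0.21915933  0.52844336]
0.01362754012541239 29.99215006828308 [0.06140546 0.10964679 0.35977247] [ 0.49999999 -0.06748069  0.12800571]
[ 0.54043195  0.62165897 -2.72829069]
[-0.18394945  0.17848336 -2.54651282] [-0.01997898  0.06271896 -0.00289075] 0.013833624463046531 [ 0.36525276 -0.06748771  0.33986978]
9.3167
```

View pics/w2l.png

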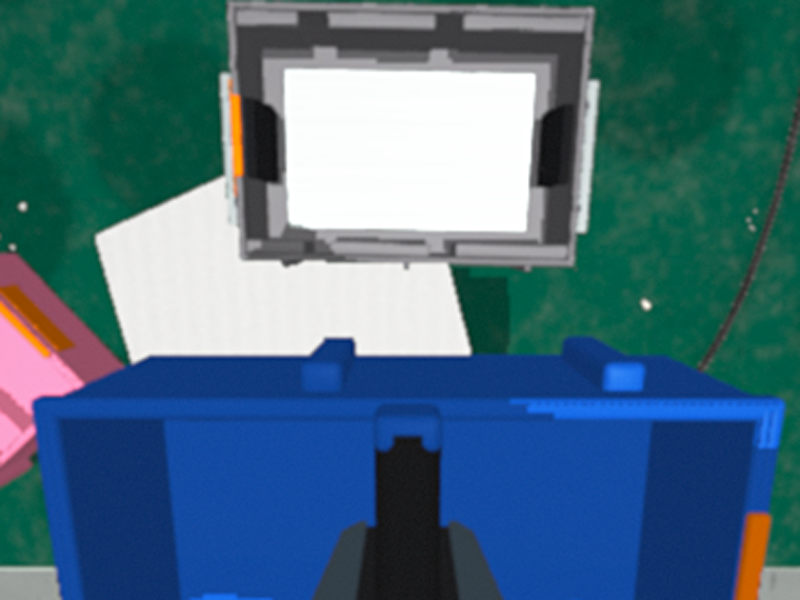

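The dock is clear. Its rim corners in the crop are TL(228,2), TR(594,8), BR(574,265) and BL(240,260), with its orange mark on the left. The tote's near rim edge runs from (37,400) to (782,400), with its ribs at (330,345) and (595,345).

```bash
python3 - <<'E'
from h import *
from scipy.optimize import least_squares
c=dict(np.load("w2.npz"))
f=lambda u,v:(100+(u+.5)*.45-.5,(v+.5)*.45-.5)
uv=np.array([f(*p) for p in[(228,2),(594,8),(574,265),(240,260)]])
L=np.array([[94,-64],[-94,-64],[-94,64],[94,64]])/1e3  # dock x to image left (+y), dock y = -x world
def mod(p):
    cs,s=np.cos(p[2]),np.sin(p[2]);xy=L@np.array([[cs,s],[-s,cs]])+p[:2];return np.c_[xy,np.full(4,.08)]
r=least_squares(lambda p:(proj(c,mod(p))-uv).ravel(),[.5,-.068,np.pi/2]);print(r.x[:2],np.degrees(r.x[2]),r.fun.reshape(4,2).round(1))
zt=.340-.058+.072
for p in[(37,400),(782,400)]: print(ray(c,f(*p),zt))
b=cv2.imread("pics/w2.png")[0:125,195:375]
o=cv2.resize(b,(800,556),interpolation=cv2.INTER_CUBIC)
g=mod(r.x)
cs,s=np.cos(r.x[2]),np.sin(r.x[2])
for x in(43,57,-27,-13,50,-20):
  for y in(52.5,-52.5,60,-60):
    q=np.array([r.x[0]+cs*x/1e3-s*y/1e3,r.x[1]+s*x/1e3+cs*y/1e3,.078]);u=(proj(c,q)[0]-[195,0]+.5)*800/180
    if x not in(50,-20): cv2.circle(o,tuple(int(t) for t in u),2,(0,0,255),-1)
for k in proj(c,g): cv2.circle(o,tuple(int(t) for t in (k-[195,0]+.5)*800/180),3,(0,255,0),-1)
cv2.imwrite("pics/dk.png",o)
E
```

```text
[ 0.498743   -0.06828452] 89.1581372221613 [[-0.9 -0.7]
 [ 0.8 -0.6]
 [ 0.5  0.9]
 [-0.4  0.8]]
[0.41559315 0.01190605 0.354     ]
[ 0.41561732 -0.14733524  0.354     ]
```

View pics/dk.png

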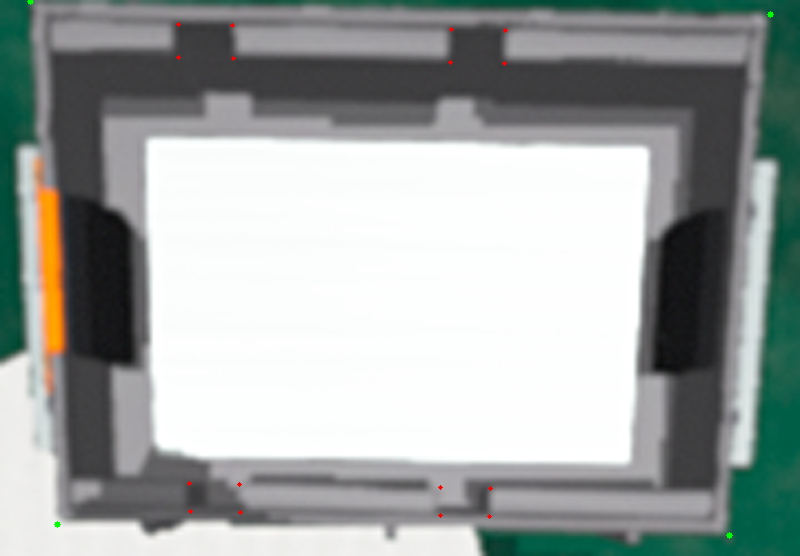

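The projected groove corners (red) fit well. Dock centre is (0.4987,-0.0683) with yaw 89.16°, and the tote sits within 0.3 mm of the grip axis. Next I'll turn it half a turn and make a guarded entry.

```bash
cat >> h.py <<'E'
Rt=R(np.radians(89.16));OFF=.058
def step(xy,zb,feed=.02):
    arm.move_l([xy[0],xy[1],zb+OFF],Rt,feed=feed)
    return np.array(arm.current_force())
E
python3 - <<'E'
from h import *
xy=[.4990,-.0685]
arm.move_l([.45,-.0675,.34],feed=.2)
arm.move_to([xy[0],xy[1],.30],Rt)
step(xy,.088,.15);arm.sleep(.4)
F0=np.array(arm.current_force());M0=np.array(arm.current_torque());np.save("F0.npy",np.r_[F0,M0]);print(F0,arm.current_t())
for zb in np.arange(.085,.0635,-.0015):
    F=step(xy,zb)-F0
    print(round(zb,4),F.round(2),(np.array(arm.current_torque())-M0).round(2),round(arm.current_t(),2))
    if F[2]>5 or np.hypot(*F[:2])>10: print("stop");break
b=arm.snapshot("wrist")[:,:,::-1];cv2.imwrite("pics/w3.png",b)
E
```

```text
[-0.01045846 -0.35196137 -2.62227301] 14.1917
0.085 [0.01 0.65 0.26] [0.03 0.07 0.02] 14.49
0.0835 [0.26 1.06 0.59] [0.01 0.01 0.03] 14.74
0.082 [-0.24  0.32  1.23] [ 0.03 -0.03  0.1 ] 14.99
0.0805 [ 0.77  0.45 -0.39] [-0.03 -0.01  0.  ] 15.24
0.079 [0.51 1.17 1.02] [-0.03  0.01  0.03] 15.49
0.0775 [ 0.27 -0.2   0.59] [-0.02  0.02  0.06] 15.74
0.076 [0.04 0.08 0.56] [0.03 0.04 0.05] 15.99
0.0745 [-0.56  1.3   1.  ] [ 0.02 -0.01  0.01] 16.24
0.073 [-0.11 -0.27  0.1 ] [0.01 0.03 0.07] 16.49
0.0715 [-0.41  0.44 -0.72] [-0.03  0.02  0.06] 16.74
0.07 [ 0.44 -0.27  1.12] [-0.03  0.06  0.06] 16.99
0.0685 [0.06 0.56 1.38] [0.04 0.05 0.06] 17.24
0.067 [0.34 0.65 0.53] [-0.02  0.03  0.08] 17.49
0.0655 [ 0.09 -0.28  0.19] [0.06 0.01 0.01] 17.74
0.064 [0.74 1.37 0.18] [ 0.23 -0.1   0.09] 17.99
```

```bash
cat >> h.py <<'E'
F0=np.load("F0.npy")[:3] if __import__("os").path.exists("F0.npy") else None
def meas(n=8):
    v=[]
    for _ in range(n): v.append(arm.current_force());arm.sleep(.01)
    return np.mean(v,0)-F0
E
python3 - <<'E'
from h import *
xy=[.4990,-.0685];base=[]
for zb in np.r_[np.arange(.062,.0479,-.002),np.arange(.047,.0175,-.0006)]:
    step(xy,zb);F=meas(4 if zb>.048 else 8)
    if .0435<zb<.0475: base.append(F[2])
    print(round(zb*1e3,1),F.round(2),round(arm.current_ee_pos()[2]*1e3-58-zb*1e3,2),round(arm.current_t(),2))
    if F[2]>18 or np.hypot(*F[:2])>12: print("stop");break
    if zb<.0435 and F[2]>np.mean(base)+3: print("contact?",np.mean(base));break
    if arm.current_t()>46:break
E
```

```text
62.0 [0.78 2.99 2.59] -0.03 18.32
60.0 [1.17 1.83 0.49] -0.05 18.61
58.0 [2.01 1.34 2.54] -0.06 18.89
56.0 [2.06 1.48 2.68] -0.09 19.18
54.0 [1.57 1.48 4.  ] -0.05 19.46
52.0 [2.14 1.08 4.56] -0.02 19.74
50.0 [1.64 1.19 5.34] -0.0 20.02
48.0 [2.61 1.15 1.14] -0.15 20.34
47.0 [1.91 1.13 3.09] -0.04 20.66
46.4 [1.12 1.19 4.98] -0.02 20.98
45.8 [0.72 1.33 5.62] -0.04 21.29
45.2 [0.4  1.04 5.42] -0.04 21.61
44.6 [0.43 1.3  5.09] -0.04 21.93
44.0 [0.57 1.47 4.63] -0.05 22.24
43.4 [0.58 1.35 5.31] -0.04 22.56
42.8 [0.56 0.94 5.2 ] -0.06 22.88
42.2 [0.69 1.55 5.17] -0.01 23.19
41.6 [0.85 1.24 4.81] -0.04 23.51
41.0 [0.88 0.93 5.01] -0.05 23.82
40.4 [0.85 1.24 5.15] -0.04 24.14
39.8 [0.93 1.22 5.33] -0.02 24.46
39.2 [0.6  0.97 4.99] -0.05 24.77
38.6 [0.72 1.33 4.92] -0.04 25.09
38.0 [0.61 1.02 4.83] -0.06 25.41
37.4 [0.72 1.14 4.98] -0.03 25.73
36.8 [0.85 1.13 5.12] -0.04 26.04
36.2 [0.49 1.33 4.99] -0.03 26.36
35.6 [0.44 1.06 5.32] -0.04 26.68
35.0 [0.86 1.14 5.33] -0.05 26.99
34.4 [0.77 1.18 5.02] -0.05 27.31
33.8 [0.86 1.27 4.98] -0.04 27.62
33.2 [0.86 1.2  5.35] -0.04 27.94
32.6 [0.92 1.
[... 169 characters left out ...]
.18 5.28] -0.03 29.84
29.0 [0.95 1.31 5.03] -0.06 30.16
28.4 [0.63 1.34 5.03] -0.03 30.48
27.8 [0.74 1.11 4.7 ] -0.04 30.79
27.2 [0.97 1.16 5.41] -0.04 31.11
26.6 [0.97 1.66 4.99] -0.06 31.43
26.0 [1.   1.13 4.85] -0.04 31.74
25.4 [0.62 1.35 4.6 ] -0.04 32.06
24.8 [0.63 1.29 5.57] -0.03 32.38
24.2 [0.83 0.97 5.05] -0.04 32.69
23.6 [0.91 1.18 5.09] -0.03 33.01
23.0 [0.64 1.64 5.07] -0.05 33.33
22.4 [0.97 1.19 5.18] -0.04 33.64
21.8 [0.7  1.27 4.94] -0.03 33.96
21.2 [0.84 1.11 5.  ] -0.02 34.27
20.6 [0.93 1.63 5.09] -0.05 34.59
20.0 [0.56 1.24 4.81] -0.04 34.91
19.4 [0.98 1.47 5.17] -0.04 35.23
18.8 [0.86 1.13 5.25] -0.05 35.54
18.2 [0.51 1.31 5.13] -0.03 35.86
17.6 [0.37 0.94 6.98] 0.03 36.17
```

The force plateau was flat at 5.1 N down to 18.2, then rose at 17.6, the lowest seat level. I'll check that the tote really moved with the fingers.

```bash
python3 - <<'E'
from h import *
b=arm.snapshot("wrist")[:,:,::-1];cv2.imwrite("pics/w4.png",b)
s=arm.snapshot("scene")[:,:,::-1];cv2.imwrite("pics/s4.png",s)
o=np.hstack([cv2.resize(cv2.imread("pics/w3.png"),(400,300)),cv2.resize(b,(400,300))])
o2=cv2.resize(s[150:300,200:400],(400,300),interpolation=cv2.INTER_CUBIC)
o2=np.hstack([o2,cv2.resize(b[150:360,140:420],(400,300))])
cv2.imwrite("pics/c4.png",np.vstack([o,o2]));print(arm.current_width(),arm.current_grasp_force(),arm.current_t())
E
```

```text
0.013841113541910855 29.989640414714813 36.275
```

View pics/c4.png

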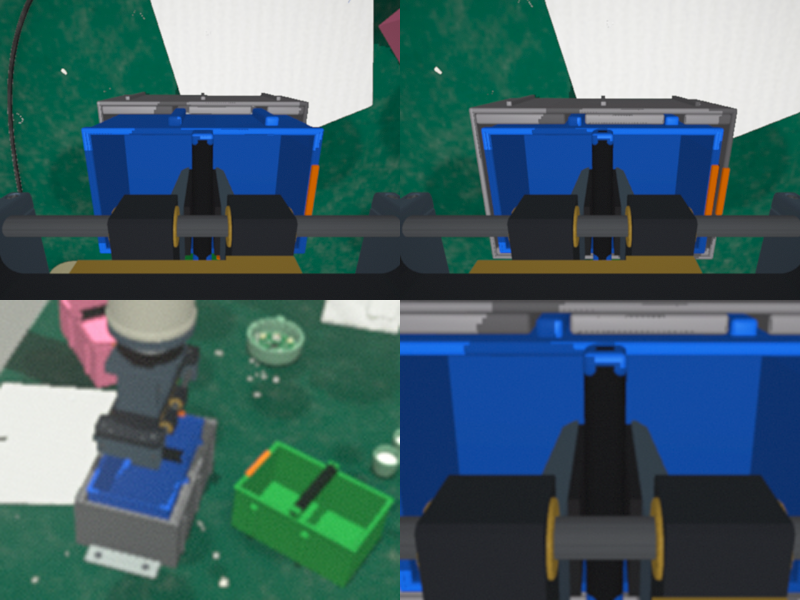

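In the wrist view the tote is the same size as before, so it has not slipped. It is nested with both orange marks at the same (right) end, and the seat has just been met. I'll press on to about 6 N above the plateau.

```bash
python3 - <<'E'
from h import *
xy=[.4990,-.0685]
for zb in np.arange(.0173,.0147,-.0003):
    step(xy,zb);F=meas(10)
    print(round(zb*1e3,1),F.round(2),round(arm.current_ee_pos()[2]*1e3-58-zb*1e3,2),round(arm.current_t(),2))
    if F[2]>5.1+5.8: print("home");break
E
```

```text
17.3 [-0.09  0.8   8.77] 0.09 36.61
17.0 [-0.1   1.02  9.57] 0.12 36.94
16.7 [-0.22  1.24 10.12] 0.15 37.27
16.4 [-0.25  1.27 10.74] 0.16 37.61
16.1 [-0.48  0.9  11.22] 0.18 37.94
home
```

Seat force is about 6 N. Before opening I'll unload in small steps to see whether the tote springs back.

```bash
python3 - <<'E'
from h import *
xy=[.4990,-.0685]
for zb in np.arange(.0162,.0172,.0001):
    step(xy,zb);F=meas(10)
    print(round(zb*1e3,1),F.round(2),round(arm.current_ee_pos()[2]*1e3-58,2),round(arm.current_t(),2))
    if F[2]<3.5: break
E
```

```text
16.2 [-0.29  0.95 10.1 ] 16.31 38.27
16.3 [-0.07  0.72  8.22] 16.35 38.61
16.4 [0.77 0.21 6.06] 16.37 38.94
16.5 [1.32 0.25 2.77] 16.42 39.27
```

The force fell 8 N over about 0.1 mm, so the tote is held by friction with no rebound. Now I'll release, retract and check.

```bash
python3 - <<'E'
from h import *
xy=[.4990,-.0685]
arm.grip(.05);arm.move_l([*xy,.10],feed=.05);print(arm.current_force());arm.move_l([*xy,.30],feed=.2);arm.sleep(.3)
b=arm.snapshot("wrist")[:,:,::-1];cv2.imwrite("pics/w5.png",b[120:330,140:420])
print(arm.current_force(),arm.current_width(),arm.current_t())
E
```

```text
[-0.75374385  0.28642933  0.71956876]
[0.05548247 1.75030536 0.31161329] 0.049991877613487674 42.1417
```

View pics/w5.png

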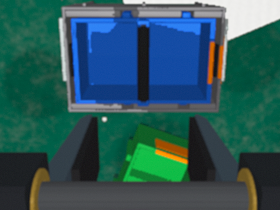

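The tote is nested level, with both orange marks at the right end (around 210–220,60). The gripper is free, so I'm handing in.

```bash
python3 -c "
from rig import arm
print(arm.sign_off(),arm.current_t())"
```

```text
the job is handed in; nothing more can be done
the job is handed in; nothing more can be done
```

The blue tote is nested in the grey dock with both orange marks at the same end, pressed onto the seat plate at about 6 N (estimated from wrist force) and released without springing back. I never went near the beaker, and I handed the job in just after 42 s; no verdict came back.

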